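Find the valve block that still has its spool by weighing both in the hand

ROBOT

A 6-joint arm with a two-finger parallel gripper is mounted at the origin on a cart in front of the work surface, level with it; the furniture and walls round the work are solid. World frame = base frame: x ahead of the robot, y to its left, z up, the work surface at z = 0. Lengths are in m, angles in rad, forces in N, time in s.
With the tool pointing down it reaches from about 0.3 to 0.825 m from the base axis. Payload 5.4 kg.
Tool frame: the origin (TCP) lies between the finger pads; the fingertips stand 22 mm ahead of it and the grasp point (between the pads) lies 3 mm ahead of it; z points along the fingers, x is the direction in which the jaws open and shut, and the axes are right-handed (so a half turn about z gives the same grasp; the last joint's range is limited). The gripper opens to 92 mm and grips with 3 to 60 N. Pads are 20 mm wide; open, the fingers measure 128 mm over their backs; the gripper's body (75 mm by 189 mm) begins 69 mm behind the grasp point.
Start: joints at [-1.525, 0.158, 1.597, -0, 1.386, -0.21], TCP at [0.145, -0.556, 0.237] pointing down, gripper open.
Joint ranges: [-2.91, 2.91], [-0.94, 2.29], [0.18, 2.7], [-1.29, 4.43], [0.17, 2.64], [-3, 3]. Speed limits (rad/s): [2.57, 2.57, 3.14, 3.14, 3.14, 3.14].

INTERFACE

Orientations are given as a 3x3 rotation matrix whose columns are the frame's x, y, z axes.
In Python, from rig import readout, optics, hand_in, finder gives the robot as it stands.
- The arm moves only by the shell command python3 -m crank 'ROWS'. ROWS is JSON, a list that holds one entry, the list of rows, each a list of 7 numbers: the closure in counts, from 0 (fully open) to 255 (shut), then the shift along the tool's x, y, z in cm, then the turn, a rotation vector about the tool's x, y, z in rad. A call has exactly 5 rows; each row shifts and turns the commanded pose from where the row before left it, along the tool's axes as they then stand; what a row does not reach is not made up. A row lasts 1/8 s, in which the tool goes at most 62.5 mm and 10.7 degrees, less where a joint would pass 70% of its speed; a pose out of reach is approached as far as the arm can. A call with a gripper value outside its range is refused whole. The fingers move at their own pace and stop on an object; the grip force is fixed at half the most. Time passes only in rows, so rows that do not move let the fingers close, or fill a call up. It gives the time, the measured TCP pose, the force and the opening at its end, in the units of the state.
- readout.state(): the state, without advancing time (a new reading comes with each control period).
- optics.capture(name): name is "side" or "top" or "wrist"; returns the picture (420x560x3 uint8, red, green, blue); there is no depth.
- optics.get_calibration(name): a dict with "vfov" (degrees; the focal length in pixels is half the picture's height over the tangent of half this angle, whatever the lens; pixels are square), "cx", "cy" (the principal point, pixels), "extrinsics" (4x4, takes a point from world to camera coordinates). Camera axes: x right, y up, looking along -z (the intrinsics and any distortion apply to the point x, -y, -z); pixel columns grow to the right and rows downward; lengths in m; the calibration is good to about 2 mm. A picture is of the moment at which its call begins: read the wrist's pose just before it. get_calibration takes no time and is no camera call; for the wrist camera it gives the pose at the moment of the call.
- hand_in(): hands the job in, once; it reports no verdict.
Trained networks look in the newest picture that a camera, given by its name, has taken for a name from the list of things; names that differ only in an ending like _2 or _b are one class to them, and where a whole thing is asked for, a point or a joint stands for the part that bears it (a point fixed in the world has none). Each returns a list of dicts, best first, with "score" (0 to 1); they miss things now and then, are a little off and sometimes report something else, mostly with a low value. They report only what shows in the picture. A call takes as long as a camera call. They do not tell look-alikes from the thing itself.
- finder.recognise(camera, name): "point" ([column, row] in pixels, amid what is visible of it).
- finder.cut_out(camera, name): "region" (420x560 bool, what is visible of it) and "point" ([column, row] in pixels, amid what is visible of it).
The state is a dict: "clock": time; "q": joint angles; "dq": joint speeds; "effort": joint torques, N m; "eef_pos": TCP position; "tcp_rot": TCP orientation; "contact_force": force on the tool from outside, world axes, zero at the start; "ft_torque": the same for the moment, N m; "grip_width": finger opening in m.
Only numpy, scipy, OpenCV 4.12 (cv2) and the standard library are available. Lean on these libraries where they do the work, as an engineer would, in place of code of your own. Each camera call takes 0.05 s, during which the arm holds its last target.

TASK

One of the two look-alike valve blocks on the dark mat still has its heavy steel spool inside. Lift the left block clear of the mat to feel its weight and stand it back on the mat, then lift the right one, and judge which is heavier. Finish holding the heavier block upright and still in the gripper, about 15 cm above the middle of the green mat, with the lighter block standing released on the dark mat and the tools and parts lying around left alone.

Things in the scene. Friction and masses are not known exactly. Their poses are not given: they have to be found in the camera images.
- valve_left: loose valve block that starts on the robot's left half of the dark mat: pale metal, body 46 x 60 mm, 72 mm tall, a dark panel on its -x face and a brass port on its -y face; both blocks look alike. Origin at the middle of its underside, z up; the body spans 23 mm either way along its x, 30 mm along its y. Grip it across the 46 mm side, fingers closing along its x. Empty it weighs 0.23 to 0.31 kg.
- valve_left_mid (a point): centre of the left valve block's body, 40 mm above its underside; its centre of mass is within a few mm. The steel spool is shut inside one of the blocks (either one) with 1.5 mm of play and makes that block weigh 0.54 to 0.62 kg
- valve_right: loose valve block that starts on the robot's right half of the dark mat: pale metal, body 46 x 60 mm, 72 mm tall, a dark panel on its -x face and a brass port on its -y face; both blocks look alike. Origin at the middle of its underside, z up; the body spans 23 mm either way along its x, 30 mm along its y. Grip it across the 46 mm side, fingers closing along its x. Empty it weighs 0.23 to 0.31 kg.
- valve_right_mid (a point): centre of the right valve block's body, 40 mm above its underside; its centre of mass is within a few mm. The steel spool is shut inside one of the blocks (either one) with 1.5 mm of play and makes that block weigh 0.54 to 0.62 kg
- bench_mat: dark grey rubber mat, fixed on the bench, 140 mm (its x) by 240 mm (its y), 4 mm thick; origin at the centre of its underside on the bench top; both blocks start standing on it, about 120 mm apart along its y, left one at +y
- handover_mat: green rubber hand-over mat with a white border, fixed on the bench to the robot's right, 150 x 150 mm, 4 mm thick; origin at the centre of its underside
- bearing: ball bearing, 62 mm across, 16 mm thick, lying flat; bystander, to be left alone; origin at the centre of its underside
- pliers: red-handled pliers, 184 mm long, lying; bystander, to be left alone; origin at the centre of its underside
- tape: roll of black tape, 58 mm across, 19 mm thick, lying flat; bystander, to be left alone; origin at the centre of its underside
There are look-alikes about, which are no part of the job. What is shaped like the valve_right but brown is not meant.

How it is judged:
By the outcome, as a careful person would: the job done as asked, in the order asked, and still so for the second after the job is handed in, while the arm keeps its last pose, push and grip.
It also fails if it takes over 67 s, if anything falls off the work surface, if the arm or the gripper's body presses on something with over 40 N, if the wrist force passes 120 N, or if a joint passes its speed limit or range.

## Working session

There is one attempt and no reset: what is moved stays moved. The work goes in short steps, Python scripts to look and compute and a shell command to move; the robot and the scene stay as the last step left them, time stands still between calls to the robot, and variables do not carry over. Pictures are saved under pics/ and viewed, and the job is handed in when it is done.

```bash
ls; mkdir -p pics
python3 - <<'E'
from rig import readout, optics
import cv2
s=readout.state()
for k,v in s.items(): print(k,v)
for n in ("side","top","wrist"):
    print(n,optics.get_calibration(n))
    cv2.imwrite(f"pics/{n}0.png",optics.capture(n)[:,:,::-1])
E
```

```text
pics
clock 0.0
q [-1.52510435e+00  1.59009249e-01  1.59825237e+00  2.85124223e-05
  1.38618074e+00 -2.10110116e-01]
dq [ 0.00144282 -0.0006011   0.00010817  0.00097177  0.00062875  0.00204723]
effort [-2.27115524e-03 -3.85575986e+01 -3.22113061e+01  6.99793710e-02
  3.78802791e-02 -1.51421073e-04]
eef_pos [ 0.14544212 -0.55569367  0.23563116]
tcp_rot [[ 2.53016344e-01 -9.67462003e-01 -5.64885318e-05]
 [-9.67460324e-01 -2.53016013e-01  1.84905277e-03]
 [-1.80318080e-03 -4.13190159e-04 -9.99998289e-01]]
contact_force [-0.17488871 -0.34170607  0.83280494]
ft_torque [ 0.00233775 -0.04909038 -0.0179572 ]
grip_width 0.09165920793955079
side {'vfov': 48.53193469441661, 'cx': 277.2910699492973, 'cy': 210.55533396732773, 'extrinsics': array([[ 0.99036236, -0.13711596, -0.01953461, -0.54065832],
       [ 0.09057937,  0.53452384,  0.84028545, -0.12298464],
       [-0.10477483, -0.83395652,  0.54179218, -1.34779112],
       [ 0.        ,  0.        ,  0.        ,  1.        ]])}
top {'vfov': 46.31228483270566, 'cx': 276.70351611234634, 'cy': 215.03256504927555, 'extrinsics': array([[-0.03064063, -0.99949587, -0.00831552,  0.03695113],
       [ 0.98760414, -0.03155532,  0.15376059, -0.51844293],
       [-0.15394548, -0.00350112,  0.98807314, -1.6817394 ],
       [ 0.        ,  0.        ,  0.        ,  1.        ]])}
wrist {'vfov': 60.88434710024615, 'cx': 285.9349280737336, 'cy': 210.34268167291978, 'extrinsics': array([[ 2.52540814e-01, -9.67586160e-01, -3.99282892e-04,
        -5.75274920e-01],
       [ 9.24301474e-01,  2.41365477e-01, -2.95650961e-01,
         3.24271027e-02],
       [ 2.86164151e-01,  7.42948767e-02,  9.55295949e-01,
        -3.91077804e-01],
       [ 0.00000000e+00,  0.00000000e+00,  0.00000000e+00,
         1.00000000e+00]])}
```

View pics/top0.png

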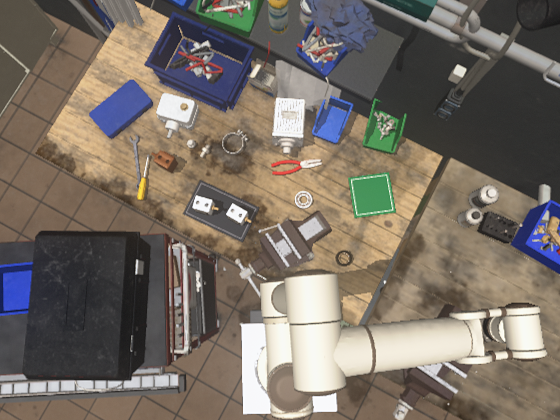

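View pics/side0.png

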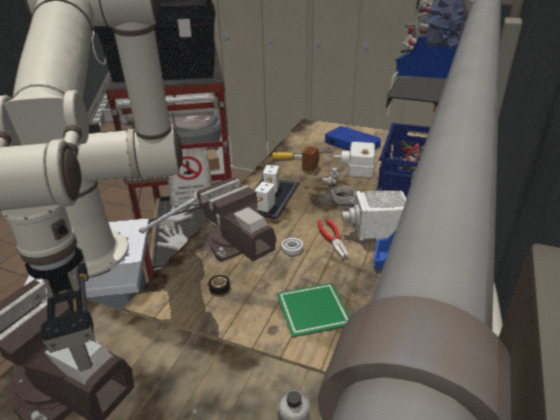

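View pics/wrist0.png

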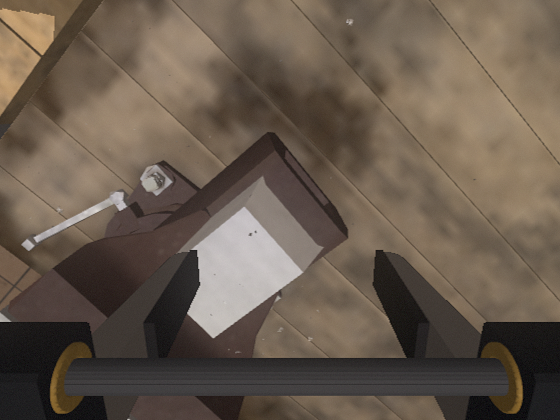

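The top view shows the two pale blocks on the dark mat at about (203,204) and (237,213). The brown look-alike is at (164,161), the green mat at (372,195), and a vise stands beside the right block at about (285,240). I'll measure next.

```bash
cat > h.py <<'E'
import numpy as np, cv2
from rig import readout, optics, finder
def cam(n):
    c=optics.get_calibration(n); f=210/np.tan(np.radians(c["vfov"]/2)); return f,c["cx"],c["cy"],np.array(c["extrinsics"])
def proj(n,P,c=None):
    f,cx,cy,E=c or cam(n); P=np.atleast_2d(P); q=P@E[:3,:3].T+E[:3,3]
    return np.c_[cx+f*q[:,0]/-q[:,2], cy-f*q[:,1]/-q[:,2]]
def ray(n,uv,c=None):
    f,cx,cy,E=c or cam(n); d=np.array([(uv[0]-cx)/f,-(uv[1]-cy)/f,-1.0])
    R=E[:3,:3]; return -R.T@E[:3,3], R.T@d
def onz(n,uv,z,c=None):
    o,d=ray(n,uv,c); return o+d*(z-o[2])/d[2]
E
python3 - <<'E'
from h import *
for n in ("top","side"):
    im=optics.capture(n)
    for nm in ("valve_left","bench_mat","handover_mat","bearing","tape","pliers"):
        for r in finder.cut_out(n,nm)[:3]:
            m=r["region"].astype(np.uint8)
            rect=cv2.minAreaRect(cv2.findNonZero(m))
            z={"valve_left":.076}.get(nm,.004)
            c=np.array(r["point"])
            print(n,nm,round(r["score"],2),c.round(1),m.sum(),"world",onz(n,c,z).round(3))
            if "mat" in nm:
                for b in cv2.boxPoints(rect): print("   ",b.round(1),onz(n,b,.004).round(4)[:2])
    if n=="top": cr=im[150:270,150:330]
    else: cr=im[140:260,190:370]
    cv2.imwrite(f"pics/{n}crop.png",cv2.resize(cr,None,fx=4.4,fy=4.4,interpolation=cv2.INTER_CUBIC)[:,:,::-1])
E
```

```text
top valve_left 0.58 [200.8 203.4] 309 world [0.563 0.281 0.076]
top bench_mat 0.83 [218.9 215.2] 1819 world [0.531 0.228 0.004]
    [182.1 214.2] [0.5389 0.36  ]
    [199.1 179.1] [0.6659 0.2981]
    [258.7 207.9] [0.5529 0.0847]
    [241.7 243. ] [0.4284 0.1482]
top handover_mat 0.73 [367.5 194.1] 1746 world [ 0.591 -0.308  0.004]
    [346.7 176.9] [ 0.6566 -0.2368]
    [389.5 170.8] [ 0.6742 -0.393 ]
    [395.5 212.5] [ 0.5206 -0.4042]
    [352.7 218.6] [ 0.5034 -0.25  ]
top handover_mat 0.65 [297.3 162.7] 403 world [ 0.715 -0.06   0.004]
    [270.7 162.7] [0.7187 0.0367]
    [318.4 153.1] [ 0.7488 -0.1384]
    [321.3 167.3] [ 0.6951 -0.1464]
    [273.6 176.9] [0.6653 0.0279]
top bearing 0.54 [303.7 197.5] 161 world [ 0.586 -0.078  0.004]
top pliers 0.87 [297.1 164.4] 345 world [ 0.709 -0.059  0.004]
side valve_left 0.87 [269.  173.8] 329 world [0.554 0.249 0.076]
side bench_mat 0.73 [278.5 197.7] 655 world [0.579 0.207 0.004]
    [258.4 213. ] [0.5017 0.1243]
    [283.5 174. ] [0.6207 0.3714]
    [300.  184.6] [0.6666 0.283 ]
    [274.9 223.6] [0.5461 0.0554]
side handover_mat 0.77 [313.3 308.3] 2651 world [ 0.59  -0.323  0.004]
    [277.6 293.3] [ 0.5113 -0.2568]
    [339.1 279. ] [ 0.6787 -0.2284]
    [349.6 324.1] [ 0.6636 -0.3869]
    [288.1 338.4] [ 0.5144 -0.4075]
side bearing 0.81 [292.1 247.2] 309 world [ 0.579 -0.072  0.004]
side tape 0.58 [218.  282.5] 349 world [ 0.362 -0.191  0.004]
side pliers 0.78 [334.  237.7] 430 world [ 0.709 -0.047  0.004]
```

View pics/topcrop.png

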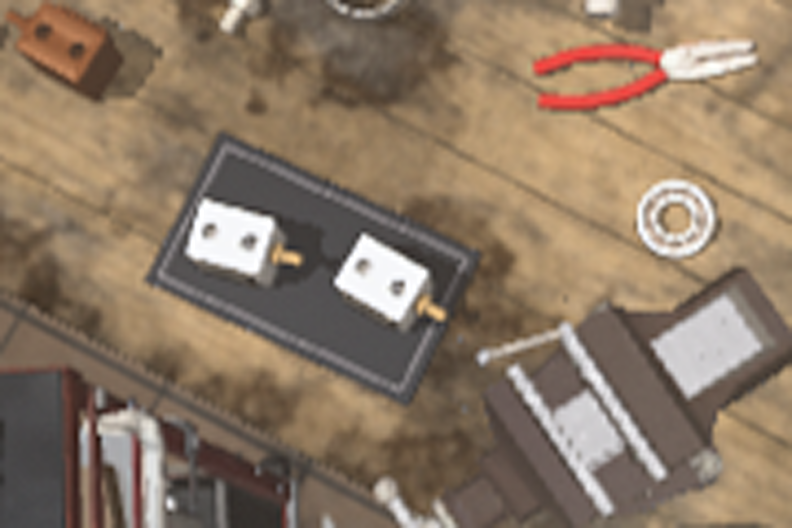

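View pics/sidecrop.png

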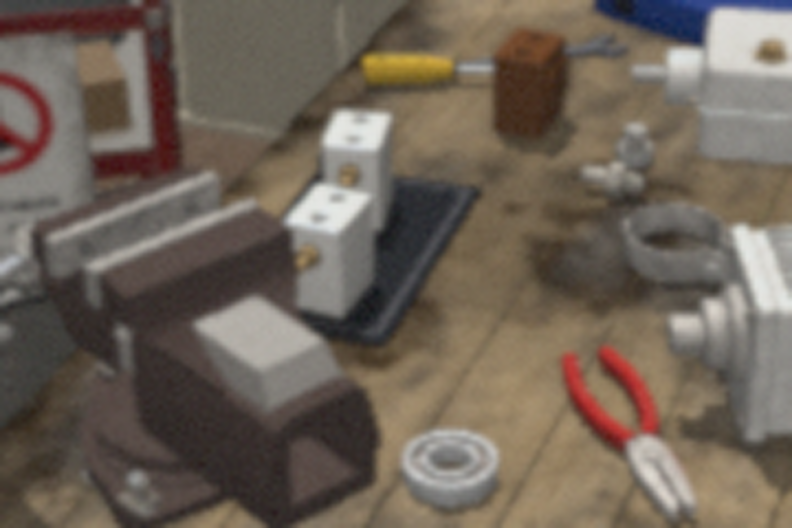

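Run:
```python
from h import *
def tri(a,b):
    o1,d1=ray("top",a);o2,d2=ray("side",b)
    A=np.c_[d1,-d2];t=np.linalg.lstsq(A,o2-o1,rcond=None)[0]
    p,q=o1+d1*t[0],o2+d2*t[1];return ((p+q)/2).round(3),np.linalg.norm(p-q).round(4)
T=lambda x,y:(150+x/4.4,150+y/4.4); S=lambda x,y:(190+x/4.4,140+y/4.4)
print("vise L far",tri(T(515,370),S(215,178)))
print("vise R far",tri(T(565,330),S(255,205)))
print("vise R near",tri(T(660,475),S(92,268)))
print("box top corner",tri(T(740,275),S(330,370)))
print("Lcentre",tri(T(229,236),S(356,131)),onz("top",T(229,236),.076)); print("R",tri(T(380,275),S(328,207)),onz("top",T(380,275),.076))
for a,b in (((209,231),(249,241)),((363,265),(399,288))):
    v=onz("top",T(*b),.076)-onz("top",T(*a),.076); print(v, "yaw (−y dir) ",np.degrees(np.arctan2(v[0],-v[1])))
```

```text
vise L far (array([0.441, 0.053, 0.168]), np.float64(0.0061))
vise R far (array([0.467, 0.016, 0.167]), np.float64(0.0006))
vise R near (array([ 0.36, -0.05,  0.17]), np.float64(0.0041))
box top corner (array([ 0.505, -0.118,  0.126]), np.float64(0.011))
Lcentre (array([0.563, 0.277, 0.076]), np.float64(0.0018)) [0.56177646 0.27683606 0.076     ]
R (array([0.527, 0.159, 0.078]), np.float64(0.0015)) [0.5270143  0.15896118 0.076     ]
[-0.00897616 -0.03133366  0.        ] yaw (−y dir)  -15.98542406021431
[-0.01909993 -0.02780726  0.        ] yaw (−y dir)  -34.48394338622453
```

```bash
cat >> h.py <<'E'
def delta(p,yaw=None):
    s=readout.state();R=np.array(s["tcp_rot"]);d=R.T@(np.array(p)-s["eef_pos"])
    a=np.degrees(np.arctan2(R[1,0],R[0,0]))
    print("clock",round(s["clock"],2),"pos",np.round(s["eef_pos"],4),"yaw",a.round(2),"tilt",R[2].round(4),"w",round(s["grip_width"],4),"F",np.round(s["contact_force"],2))
    print("tool delta cm",(d*100).round(2), "" if yaw is None else f"rotz {-np.radians(yaw-a):.4f}")
E
python3 -m crank '[[[0,0,0,-1.2,0,0,-0.18],[0,0,0,-1.2,0,0,-0.18],[0,0,0,-1.2,0,0,-0.18],[0,0,0,-1.2,0,0,-0.18],[0,0,0,-1.2,0,0,-0.18]]]'
python3 -c "
from h import *
delta([.552,.24,.30],-16)"
```

```text
clock: 1.48
eef_pos: [0.1455, -0.5562, 0.297]
tcp_rot: [[0.917, -0.398, 0.0], [-0.398, -0.917, 0.0], [0.0, -0.0, -1.0]]
contact_force: [-1.2, -0.1, 0.2]
grip_width: 0.0917
clock 1.48 pos [ 0.1455 -0.5562  0.297 ] yaw -23.44 tilt [ 0. -0. -1.] w 0.0917 F [-1.2  -0.15  0.17]
tool delta cm [  5.62 -89.23  -0.3 ] rotz -0.1299
```

```bash
python3 -m crank '[[[0,0.35,-5.6,0,0,0,0],[0,0.35,-5.6,0,0,0,0],[0,0.35,-5.6,0,0,0,0],[0,0.35,-5.6,0,0,0,0],[0,0.35,-5.6,0,0,0,0]]]'
python3 -m crank '[[[0,0.35,-5.6,0,0,0,0],[0,0.35,-5.6,0,0,0,0],[0,0.35,-5.6,0,0,0,0],[0,0.35,-5.6,0,0,0,0],[0,0.35,-5.6,0,0,0,0]]]'
python3 -m crank '[[[0,0.35,-5.6,0,0,0,0],[0,0.35,-5.6,0,0,0,0],[0,0.35,-5.6,0,0,0,0],[0,0.35,-5.6,0,0,0,0],[0,0.35,-5.6,0,0,0,-0.13]]]'
python3 - <<'E'
from h import *
delta([.552,.24,.30],-16)
im=optics.capture("wrist");cv2.imwrite("pics/w1.png",im[:,:,::-1])
for n in ("valve_left","bench_mat"):
  for r in finder.cut_out("wrist",n)[:3]: print(n,r["score"],r["point"],r["region"].sum())
E
```

```text
clock: 2.1
eef_pos: [0.2749, -0.3055, 0.2967]
tcp_rot: [[0.915, -0.404, 0.001], [-0.404, -0.915, -0.001], [0.001, 0.0, -1.0]]
contact_force: [1.5, -0.0, -0.5]
grip_width: 0.0919
clock: 2.72
eef_pos: [0.4039, -0.0562, 0.297]
tcp_rot: [[0.915, -0.403, 0.001], [-0.403, -0.915, -0.001], [0.001, 0.0, -1.0]]
contact_force: [-0.2, -0.2, 0.4]
grip_width: 0.0918
clock: 3.35
eef_pos: [0.5329, 0.1931, 0.2967]
tcp_rot: [[0.961, -0.278, 0.001], [-0.278, -0.961, -0.0], [0.001, -0.0, -1.0]]
contact_force: [0.6, -0.8, 0.1]
grip_width: 0.0921
clock 3.35 pos [0.5329 0.1931 0.2967] yaw -16.13 tilt [ 6.e-04 -0.e+00 -1.e+00] w 0.0921 F [ 0.63 -0.78  0.11]
tool delta cm [ 0.54 -5.03 -0.33] rotz -0.0022
valve_left 0.94 [290.3, 91.2] 3483
bench_mat 0.97 [303.4, 130.9] 16916
```

View pics/w1.png

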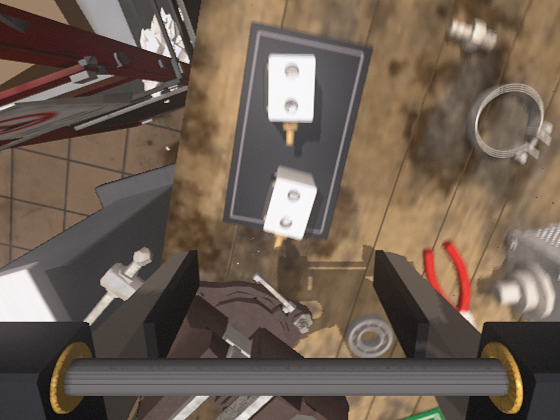

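The wrist view shows the left block at (291,90) and the right block at (290,203), both pale, on the dark mat, with brass ports toward the robot's right. The brown look-alike is not in this picture. I'll confirm in an enlarged crop and measure.

Run:
```python
from h import *
im=cv2.imread("pics/w1.png")[40:250,210:390]
cv2.imwrite("pics/w1c.png",cv2.resize(im,None,fx=2.8,fy=2.8,interpolation=cv2.INTER_CUBIC))
c=cam("wrist")
for nm,a,b in (("L",(292,71),(291.5,107)),("R",(294,196),(287,222))):
    A=onz("wrist",a,.076,c);B=onz("wrist",b,.076,c);v=B-A
    print(nm,A,B,((A+B)/2).round(4),np.degrees(np.arctan2(v[0],-v[1])))
```

```text
L [0.56876583 0.29623823 0.076     ] [0.55921692 0.26447963 0.076     ] [0.564  0.2804 0.076 ] -16.73453902519471
R [0.53687634 0.17639796 0.076     ] [0.52162182 0.15039407 0.076     ] [0.5292 0.1634 0.076 ] -30.396930157887144
```

View pics/w1c.png

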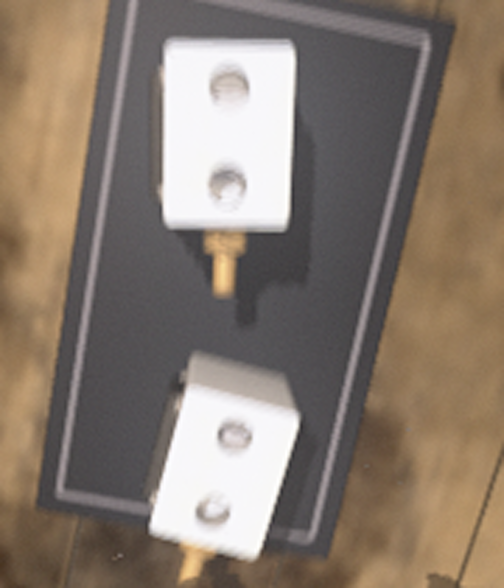

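Run:
```python
from h import *
for p in [(.473,.307,.12),(.473,.307,.25),(.45,.27,.12)]: print(p,proj("top",p).round(),proj("side",p).round())
o,d=ray("side",(227,82)); o2,d2=ray("top",(213,262))
for y in (.3,.4,.5): print(o+d*(y-o[1])/d[1])
for z in (0,.2,.4): print(o2+d2*(z-o2[2])/d2[2])
im=optics.capture("top");cv2.imwrite("pics/t1.png",im[:,:,::-1])
im=optics.capture("side");cv2.imwrite("pics/s1.png",im[:,:,::-1])
```

```text
(0.473, 0.307, 0.12) [[191. 228.]] [[243. 156.]]
(0.473, 0.307, 0.25) [[183. 222.]] [[241. 120.]]
(0.45, 0.27, 0.12) [[202. 234.]] [[237. 162.]]
[0.43823065 0.3        0.38047312]
[0.44052455 0.4        0.34957867]
[0.44281845 0.5        0.31868421]
[0.36457705 0.25149397 0.        ]
[0.35190847 0.22430118 0.2       ]
[0.33923989 0.19710839 0.4       ]
```

View pics/t1.png

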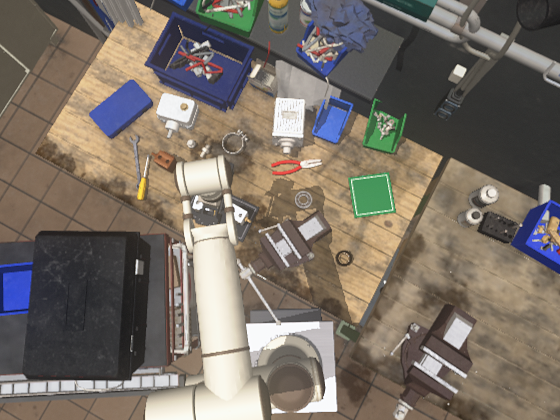

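View pics/s1.png

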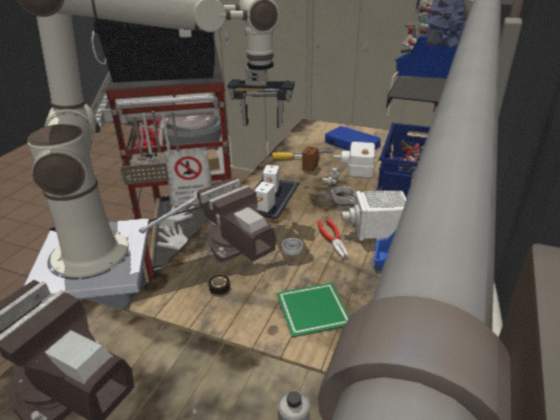

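Run:
```python
from h import *
def tri(a,b):
    o1,d1=ray("top",a);o2,d2=ray("side",b)
    A=np.c_[d1,-d2];t=np.linalg.lstsq(A,o2-o1,rcond=None)[0]
    p,q=o1+d1*t[0],o2+d2*t[1];return ((p+q)/2).round(3),np.linalg.norm(p-q).round(4)
for a in ((168,235),(180,236),(187,245)): print(tri(a,(226,84)))
print(tri((218,160),(205,12)), tri((205,175),(262,12)),tri((265,395),(60,160)))
print(readout.state()["q"])
im=cv2.imread("pics/t1.png")[190:370,150:290]
cv2.imwrite("pics/t1c.png",cv2.resize(im,None,fx=3.3,fy=3.3,interpolation=cv2.INTER_CUBIC))
```

```text
(array([0.428, 0.329, 0.365]), np.float64(0.0137))
(array([0.425, 0.293, 0.376]), np.float64(0.0182))
(array([0.412, 0.272, 0.381]), np.float64(0.0442))
(array([0.474, 0.144, 0.634]), np.float64(0.1678)) (array([0.539, 0.187, 0.596]), np.float64(0.0073)) (array([-0.035,  0.07 ,  0.268]), np.float64(0.0066))
[ 1.31087517e-01  9.93773613e-02  1.54400292e+00 -5.01726008e-04
  1.49875055e+00  4.16553873e-01]
```

View pics/t1c.png

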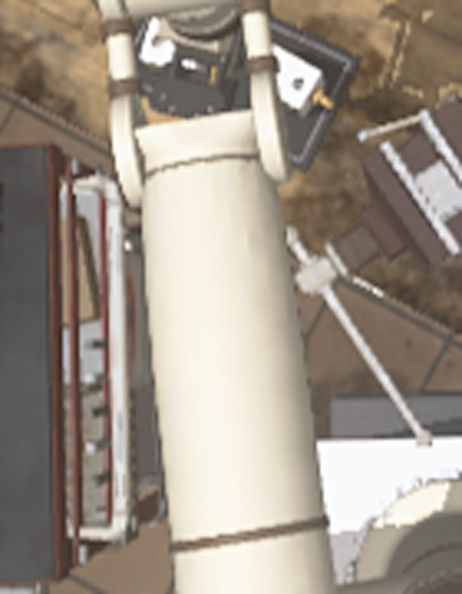

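Run:
```python
from h import *
im=cv2.imread("pics/s1.png")[60:200,90:240]
cv2.imwrite("pics/s1c.png",cv2.resize(im,None,fx=4,fy=4,interpolation=cv2.INTER_CUBIC))
im=cv2.imread("pics/w1.png")[0:210,0:200]
cv2.imwrite("pics/w1d.png",cv2.resize(im,None,fx=2.8,fy=2.8,interpolation=cv2.INTER_CUBIC))
```

```text
(no output)
```

View pics/s1c.png

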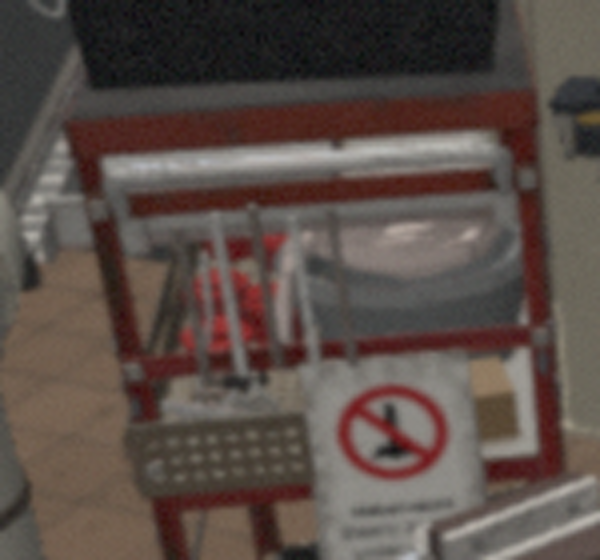

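View pics/w1d.png

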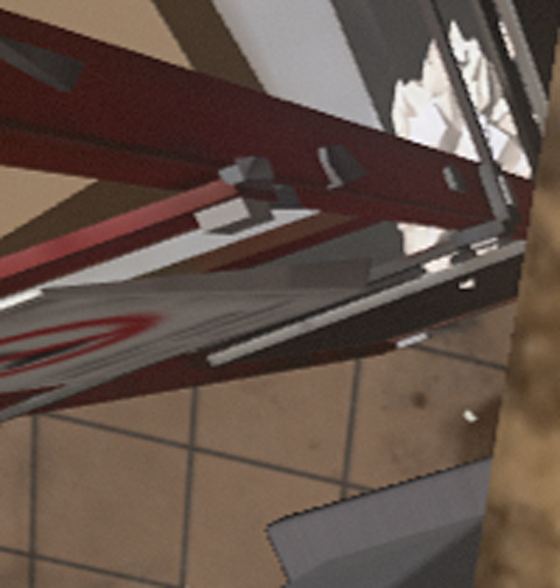

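Run:
```python
from h import *
def tri(a,b):
    o1,d1=ray("top",a);o2,d2=ray("side",b)
    A=np.c_[d1,-d2];t=np.linalg.lstsq(A,o2-o1,rcond=None)[0]
    p,q=o1+d1*t[0],o2+d2*t[1];return ((p+q)/2).round(3),np.linalg.norm(p-q).round(4)
print("rail far",tri((184,245),(215,96)),"near",tri((188,351),(117,101)))
print("red top far",tri((167,234),(224,83)),"near",tri((171,366),(107,91)))
# arm: collar ring on forearm near elbow, wrist fork
for z in (.4,.5,.6,.7): print(z,onz("top",(200,356-0),z).round(3),onz("top",(250,348),z).round(3),onz("top",(194,245),z).round(3),onz("top",(232,237),z).round(3))
```

```text
rail far (array([0.396, 0.287, 0.343]), np.float64(0.0037)) near (array([0.103, 0.276, 0.351]), np.float64(0.0049))
red top far (array([0.427, 0.331, 0.368]), np.float64(0.0052)) near (array([0.069, 0.319, 0.37 ]), np.float64(0.0086))
0.4 [0.092 0.234 0.4  ] [0.108 0.101 0.4  ] [0.387 0.249 0.4  ] [0.406 0.144 0.4  ]
0.5 [0.104 0.218 0.5  ] [0.119 0.095 0.5  ] [0.377 0.231 0.5  ] [0.395 0.134 0.5  ]
0.6 [0.116 0.202 0.6  ] [0.13  0.088 0.6  ] [0.368 0.214 0.6  ] [0.384 0.125 0.6  ]
0.7 [0.128 0.185 0.7  ] [0.141 0.082 0.7  ] [0.358 0.196 0.7  ] [0.372 0.115 0.7  ]
```

```bash
python3 -c "
from h import *
delta([.564,.280,.15],-16.7)"
```

```text
clock 3.6 pos [0.532  0.1909 0.2965] yaw -16.35 tilt [-3.e-04  7.e-04 -1.e+00] w 0.0918 F [ 0.2  -0.43  0.09]
tool delta cm [ 0.57 -9.46 14.64] rotz 0.0060
```

```bash
python3 -m crank '[[[0,0.3,-4.7,1.0,0,0,0.006],[0,0.3,-4.7,1.0,0,0,0],[0,0,0,4.2,0,0,0],[0,0,0,4.2,0,0,0],[0,0,0,4.2,0,0,0]]]'
python3 - <<'E'
from h import *
delta([.564,.280,.049],-16.7)
c=cam("wrist");im=optics.capture("wrist");cv2.imwrite("pics/w2.png",im[:,:,::-1])
cv2.imwrite("pics/t2.png",optics.capture("top")[150:390,130:330,::-1])
E
```

```text
clock: 4.22
eef_pos: [0.5648, 0.2781, 0.1502]
tcp_rot: [[0.957, -0.289, 0.001], [-0.289, -0.957, -0.0], [0.001, -0.0, -1.0]]
contact_force: [-0.0, 0.2, 0.8]
grip_width: 0.0921
clock 4.22 pos [0.5648 0.2781 0.1502] yaw -16.81 tilt [ 1.1e-03 -3.0e-04 -1.0e+00] w 0.0921 F [-0.04  0.24  0.82]
tool delta cm [-0.14 -0.15 10.12] rotz -0.0019
```

View pics/w2.png

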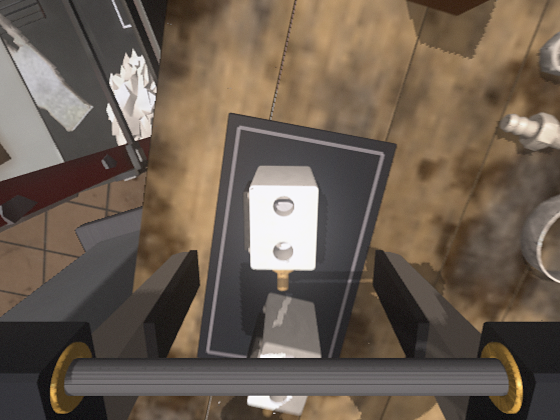

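View pics/t2.png

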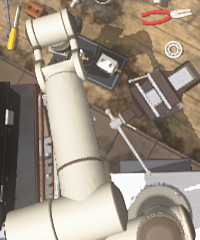

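Run:
```python
from h import *
p=onz("wrist",(283.5,228),.076);print(p)
A=onz("wrist",(283.2,206),.076);B=onz("wrist",(283,251),.076);v=B-A
print(np.degrees(np.arctan2(v[0],-v[1])))
delta([p[0],p[1],.049],-16.7)
```

```text
[0.56083194 0.28122913 0.076     ]
-17.214782655684342
clock 4.33 pos [0.5612 0.2771 0.1456] yaw -16.81 tilt [-0.0084  0.0056 -0.9999] w 0.0919 F [-0.55  0.33  0.26]
tool delta cm [-0.07 -0.44  9.66] rotz -0.0019
```

```bash
python3 -m crank '[[[0,0,0,1,0,0,0],[0,0,0,0,0,0,0],[0,0,0,0,0,0,0],[0,0,0,0,0,0,0],[0,0,0,0,0,0,0]]]'
python3 - <<'E'
from h import *
c=cam("wrist");delta([.561,.281,.049],-17)
im=optics.capture("wrist");cv2.imwrite("pics/w3.png",im[:,:,::-1])
g=im.min(axis=2)
m=finder.cut_out("wrist","valve_left")
for r in m[:3]: print(r["score"],r["point"],r["region"].sum())
cv2.imwrite("pics/w3c.png",cv2.resize(im[140:300,200:370],None,fx=3.5,fy=3.5,interpolation=cv2.INTER_CUBIC)[:,:,::-1])
print(c)
E
```

```text
clock: 4.95
eef_pos: [0.5649, 0.2798, 0.1411]
tcp_rot: [[0.958, -0.287, 0.001], [-0.287, -0.958, 0.0], [0.001, -0.0, -1.0]]
contact_force: [-0.9, -0.7, 0.2]
grip_width: 0.092
clock 4.95 pos [0.5649 0.2798 0.1411] yaw -16.67 tilt [ 6.e-04 -4.e-04 -1.e+00] w 0.092 F [-0.89 -0.69  0.17]
tool delta cm [-0.41 -0.    9.21] rotz 0.0058
0.79 [281.0, 225.6] 8041
0.5 [284.7, 345.8] 4759
(np.float64(357.3334507580599), 285.9349280737336, 210.34268167291978, array([[ 0.9578439 , -0.28728419,  0.00169108, -0.46149844],
       [ 0.27482065,  0.91454174, -0.29679456, -0.405363  ],
       [ 0.08371783,  0.2847476 ,  0.95493986, -0.42711968],
       [ 0.        ,  0.        ,  0.        ,  1.        ]]))
```

View pics/w3c.png

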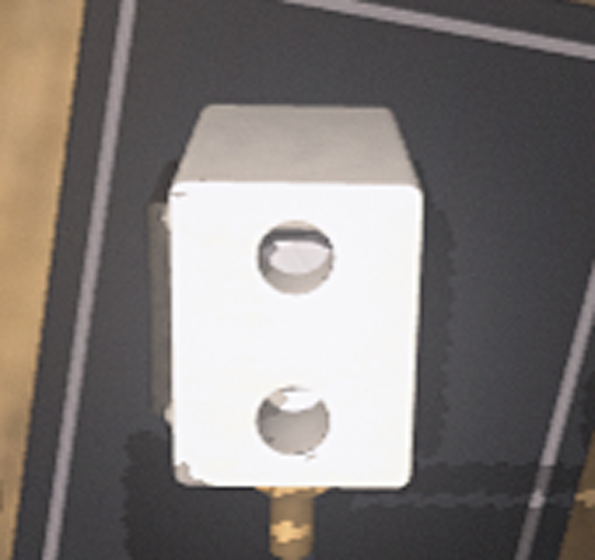

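Run:
```python
from h import *
c=cam("wrist")
P=[onz("wrist",(200+a/3.5,140+b/3.5),.076) for a,b in ((170,184),(424,184),(413,488),(175,486))]
H=[onz("wrist",(200+a/3.5,140+b/3.5),.076) for a,b in ((296,258),(292,420))]
P=np.array(P);print(P.mean(0), np.linalg.norm(P[1]-P[0]),np.linalg.norm(P[3]-P[0]),(H[0]+H[1])/2)
for v in (P[2]-P[1],P[3]-P[0],H[1]-H[0]): print(np.degrees(np.arctan2(v[0],-v[1])))
p=P.mean(0);delta([p[0],p[1],.049],-17.2)
```

```text
[0.56428337 0.27940685 0.076     ] 0.044402122010343166 0.05879492047711904 [0.56405709 0.27961099 0.076     ]
-17.02907177893128
-17.555572357974373
-18.107379995773016
clock 5.05 pos [0.5647 0.2797 0.1408] yaw -16.67 tilt [ 3.e-04 -1.e-04 -1.e+00] w 0.092 F [-0.85 -0.49  0.29]
tool delta cm [-0.03  0.05  9.18] rotz 0.0093
```

```bash
python3 -m crank '[[[0,0,0.05,3,0,0,0.01],[0,0,0,3,0,0,0],[0,0,0,2.2,0,0,0],[0,0,0,1,0,0,0],[0,0,0,0,0,0,0]]]'
python3 -m crank '[[[0,0,0,0,0,0,0],[200,0,0,0,0,0,0],[255,0,0,0,0,0,0],[255,0,0,0,0,0,0],[255,0,0,0,0,0,0]]]'
python3 -m crank '[[[255,0,0,0,0,0,0],[255,0,0,0,0,0,0],[255,0,0,0,0,0,0],[255,0,0,0,0,0,0],[255,0,0,0,0,0,0]]]'
python3 -c "
from h import *
delta([.5643,.2794,.049],-17.2)"
```

```text
clock: 5.68
eef_pos: [0.5642, 0.2791, 0.0482]
tcp_rot: [[0.955, -0.296, -0.001], [-0.296, -0.955, -0.0], [-0.001, 0.001, -1.0]]
contact_force: [0.7, 0.1, 0.1]
grip_width: 0.0918
clock: 6.3
eef_pos: [0.5645, 0.2792, 0.0487]
tcp_rot: [[0.955, -0.296, 0.0], [-0.296, -0.955, 0.0], [0.0, -0.0, -1.0]]
contact_force: [-0.0, -0.0, 0.1]
grip_width: 0.054
clock: 6.92
eef_pos: [0.564, 0.2793, 0.0486]
tcp_rot: [[0.955, -0.296, -0.001], [-0.296, -0.955, -0.0], [-0.001, 0.0, -1.0]]
contact_force: [-5.0, 0.4, 4.4]
grip_width: 0.0449
clock 6.92 pos [0.564  0.2793 0.0486] yaw -17.24 tilt [-1.2e-03  4.0e-04 -1.0e+00] w 0.0449 F [-4.96  0.36  4.4 ]
tool delta cm [ 0.03 -0.02 -0.04] rotz -0.0008
```

```bash
python3 -m crank '[[[255,0,0,0,0,0,0],[255,0,0,-0.5,0,0,0],[255,0,0,-1.5,0,0,0],[255,0,0,-2,0,0,0],[255,0,0,-2,0,0,0]]]'
python3 -m crank '[[[255,0,0,-1,0,0,0],[255,0,0,0,0,0,0],[255,0,0,0,0,0,0],[255,0,0,0,0,0,0],[255,0,0,0,0,0,0]]]'
cat > weigh.py <<'E'
from h import *
F=[]
for i in range(6):
    if i in(0,): im=optics.capture("wrist");cv2.imwrite("pics/wl_%.2f.png"%readout.state()["clock"],im[:,:,::-1])
    else: optics.capture("side")
    s=readout.state();F.append(np.r_[s["contact_force"],s["effort"][1:3],s["eef_pos"][2]]);
print(np.round(F,2));print(np.mean(F,0).round(3))
E
python3 weigh.py
python3 -m crank '[[[255,0,0,0,0,0,0],[255,0,0,0,0,0,0],[255,0,0,0,0,0,0],[255,0,0,0,0,0,0],[255,0,0,0,0,0,0]]]'
python3 weigh.py; ls pics
```

```text
clock: 7.55
eef_pos: [0.5651, 0.2792, 0.1106]
tcp_rot: [[0.955, -0.297, 0.002], [-0.297, -0.955, 0.0], [0.001, -0.001, -1.0]]
contact_force: [-0.4, -0.6, -6.1]
grip_width: 0.0447
clock: 8.18
eef_pos: [0.5641, 0.2791, 0.1179]
tcp_rot: [[0.955, -0.296, -0.001], [-0.296, -0.955, -0.0], [-0.001, 0.001, -1.0]]
contact_force: [-0.5, -0.2, -6.0]
grip_width: 0.0442
[[  0.17  -0.16  -5.97 -49.36 -32.63   0.12]
 [ -0.25   0.34  -5.99 -49.34 -32.63   0.12]
 [  0.12  -0.22  -5.28 -49.34 -32.64   0.12]
 [ -0.79  -0.49  -6.06 -49.34 -32.65   0.12]
 [ -0.49   0.29  -4.97 -49.35 -32.67   0.12]
 [ -0.44   0.51  -5.08 -49.37 -32.68   0.12]]
[-2.7900e-01  4.5000e-02 -5.5590e+00 -4.9351e+01 -3.2651e+01  1.1800e-01]
clock: 9.1
eef_pos: [0.5645, 0.2792, 0.1186]
tcp_rot: [[0.955, -0.296, 0.0], [-0.296, -0.955, 0.0], [0.0, -0.0, -1.0]]
contact_force: [-0.1, -0.5, -5.9]
grip_width: 0.0448
[[ -0.12   0.1   -6.18 -49.42 -32.72   0.12]
 [ -0.19  -0.17  -6.8  -49.42 -32.72   0.12]
 [ -0.48   0.2   -5.82 -49.42 -32.72   0.12]
 [ -0.4   -0.21  -6.35 -49.42 -32.72   0.12]
 [ -0.72  -0.06  -5.06 -49.42 -32.72   0.12]
 [  0.13   0.81  -5.08 -49.42 -32.71   0.12]]
[ -0.296   0.111  -5.884 -49.419 -32.716   0.119]
s1.png
s1c.png
side0.png
sidecrop.png
t1.png
t1c.png
t2.png
top0.png
topcrop.png
w1.png
w1c.png
w1d.png
w2.png
w3.png
w3c.png
wl_8.22.png
wl_9.15.png
wrist0.png
```

Left reads about 5.7 N, so roughly 0.58 kg and probably the heavy one. I'll stand it back on the mat.

```bash
python3 -m crank '[[[255,0,0,2.5,0,0,0],[255,0,0,2.5,0,0,0],[255,0,0,1.2,0,0,0],[255,0,0,0.5,0,0,0],[255,0,0,0.3,0,0,0]]]'
python3 -m crank '[[[255,0,0,0,0,0,0],[255,0,0,0,0,0,0],[255,0,0,0,0,0,0],[255,0,0,0,0,0,0],[255,0,0,0,0,0,0]]]'
python3 -c "
from h import *
delta([.5643,.2792,.0487],-17.2)"
```

```text
clock: 10.02
eef_pos: [0.5652, 0.2794, 0.0493]
tcp_rot: [[0.955, -0.296, 0.001], [-0.296, -0.955, 0.0], [0.001, -0.001, -1.0]]
contact_force: [-0.3, 0.1, -5.9]
grip_width: 0.0448
clock: 10.65
eef_pos: [0.5645, 0.2792, 0.0487]
tcp_rot: [[0.955, -0.297, 0.0], [-0.297, -0.955, 0.0], [0.0, -0.0, -1.0]]
contact_force: [-0.1, -0.1, -5.9]
grip_width: 0.0448
clock 10.65 pos [0.5645 0.2792 0.0487] yaw -17.25 tilt [ 1.e-04 -1.e-04 -1.e+00] w 0.0448 F [-0.08 -0.09 -5.87]
tool delta cm [-0.02  0.01 -0.  ] rotz -0.0008
```

View pics/wl_9.15.png

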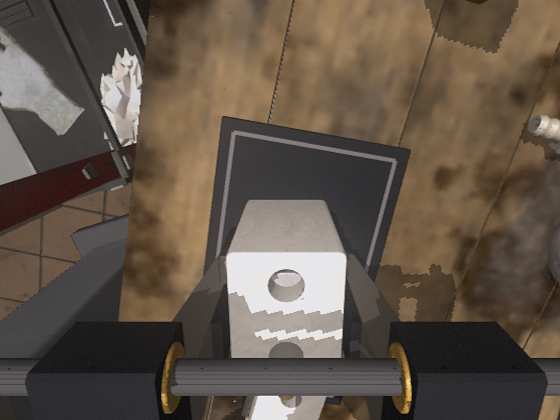

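The picture shows the left block upright between the fingers. At the old height the wrist still carries the full weight, so I'll lower it until the mat takes the load.

```bash
python3 -m crank '[[[255,0,0,0.05,0,0,0],[255,0,0,0.05,0,0,0],[255,0,0,0,0,0,0],[255,0,0,0,0,0,0],[255,0,0,0,0,0,0]]]'
python3 -m crank '[[[255,0,0,0.05,0,0,0],[255,0,0,0,0,0,0],[255,0,0,0,0,0,0],[255,0,0,0,0,0,0],[255,0,0,0,0,0,0]]]'
```

```text
clock: 11.28
eef_pos: [0.5646, 0.2793, 0.0485]
tcp_rot: [[0.955, -0.296, -0.0], [-0.296, -0.955, -0.0], [0.0, 0.0, -1.0]]
contact_force: [-5.9, -1.1, 6.2]
grip_width: 0.0447
clock: 11.9
eef_pos: [0.5646, 0.2792, 0.0485]
tcp_rot: [[0.955, -0.296, -0.0], [-0.296, -0.955, -0.0], [-0.0, 0.0, -1.0]]
contact_force: [-7.6, -2.1, 8.1]
grip_width: 0.0448
```

```bash
python3 -m crank '[[[255,0,0,-0.08,0,0,0],[0,0,0,0,0,0,0],[0,0,0,0,0,0,0],[0,0,0,0,0,0,0],[0,0,0,0,0,0,0]]]'
python3 -m crank '[[[0,0,0,0,0,0,0],[0,0,0,-1,0,0,0],[0,0,0,-2,0,0,0],[0,0,0,-3,0,0,0],[0,0,0,-4,0,0,0]]]'
python3 - <<'E'
from h import *
delta([.5643,.2792,.0487],-17.2)
im=optics.capture("wrist");cv2.imwrite("pics/w4.png",im[:,:,::-1])
E
```

```text
clock: 12.52
eef_pos: [0.5647, 0.2792, 0.0479]
tcp_rot: [[0.955, -0.297, 0.0], [-0.297, -0.955, 0.0], [0.0, -0.0, -1.0]]
contact_force: [0.3, -0.6, 0.7]
grip_width: 0.083
clock: 13.15
eef_pos: [0.5643, 0.2791, 0.1498]
tcp_rot: [[0.955, -0.296, -0.0], [-0.296, -0.955, 0.0], [-0.0, 0.0, -1.0]]
contact_force: [0.2, -0.0, 1.2]
grip_width: 0.0918
clock 13.15 pos [0.5643 0.2791 0.1498] yaw -17.25 tilt [-1.e-04  0.e+00 -1.e+00] w 0.0918 F [ 0.19 -0.02  1.19]
tool delta cm [ 0.000e+00 -1.000e-02  1.011e+01] rotz -0.0008
```

View pics/w4.png

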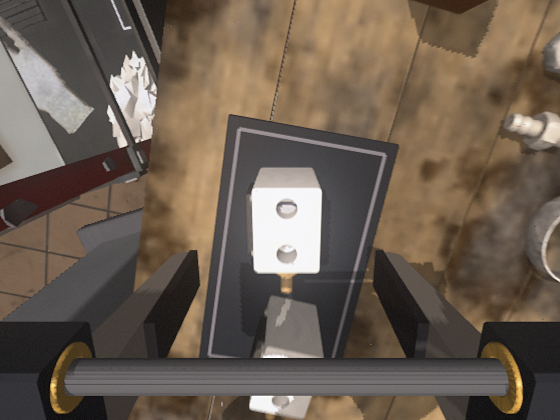

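The left block stands at (287,230), upright and released on the mat. Now I'll go above the right one.

```bash
python3 -c "
from h import *
delta([.528,.161,.15],-32)"
```

```text
clock 13.2 pos [0.5679 0.2803 0.1571] yaw -17.23 tilt [ 0.0092 -0.006  -0.9999] w 0.0919 F [3.24 2.29 3.7 ]
tool delta cm [-0.29 12.59  0.63] rotz 0.2577
```

```bash
python3 -m crank '[[[0,0,4.1,0,0,0,0],[0,0,4.1,0,0,0,0],[0,0,4.1,0,0,0,0.13],[0,0,0,0,0,0,0.13],[0,0,0,0,0,0,0]]]'
python3 -m crank '[[[0,0,0,0,0,0,0],[0,0,0,0,0,0,0],[0,0,0,0,0,0,0],[0,0,0,0,0,0,0],[0,0,0,0,0,0,0]]]'
python3 - <<'E'
from h import *
delta([.528,.161,.15],-32);print(cam("wrist"))
im=optics.capture("wrist");cv2.imwrite("pics/w5.png",im[:,:,::-1])
cv2.imwrite("pics/w5c.png",cv2.resize(im[140:300,200:370],None,fx=3.5,fy=3.5,interpolation=cv2.INTER_CUBIC)[:,:,::-1])
E
```

```text
clock: 13.82
eef_pos: [0.5287, 0.1614, 0.1493]
tcp_rot: [[0.847, -0.531, 0.002], [-0.531, -0.847, 0.0], [0.002, -0.001, -1.0]]
contact_force: [0.9, -0.0, 0.3]
grip_width: 0.0921
clock: 14.45
eef_pos: [0.528, 0.1618, 0.1479]
tcp_rot: [[0.847, -0.532, -0.0], [-0.532, -0.847, -0.0], [-0.0, 0.0, -1.0]]
contact_force: [-1.2, 0.8, -0.8]
grip_width: 0.0921
clock 14.45 pos [0.528  0.1618 0.1479] yaw -32.13 tilt [-1.e-04  1.e-04 -1.e+00] w 0.0921 F [-1.16  0.81 -0.8 ]
tool delta cm [ 0.04  0.07 -0.21] rotz -0.0022
(np.float64(357.3334507580599), 285.9349280737336, 210.34268167291978, array([[ 0.84661062, -0.53221165,  0.00110268, -0.36182137],
       [ 0.50847827,  0.80824167, -0.29697684, -0.3916429 ],
       [ 0.1571633 ,  0.25198444,  0.95488405, -0.43035621],
       [ 0.        ,  0.        ,  0.        ,  1.        ]]))
```

View pics/w5c.png

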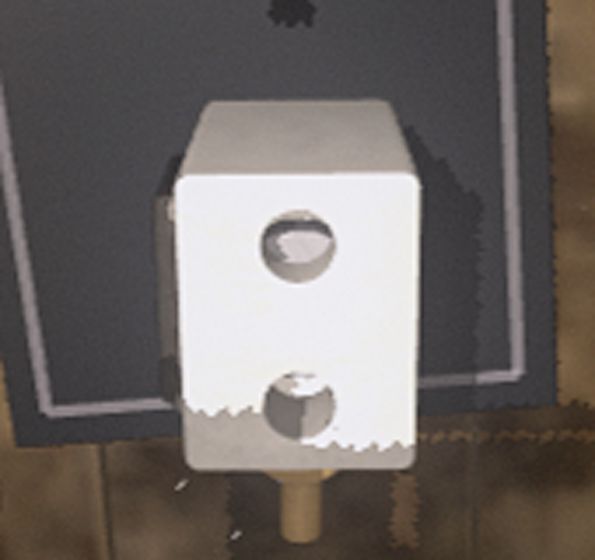

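View pics/w5.png

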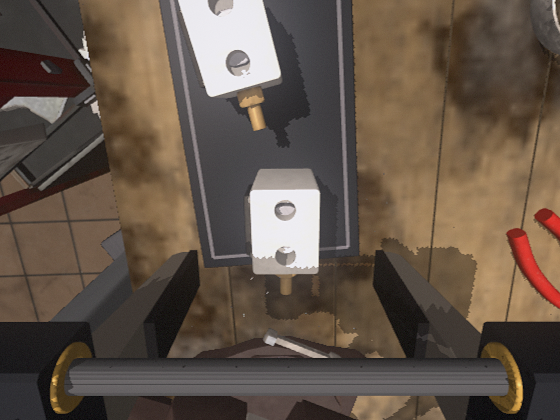

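The right block's top face is centred at about (285,232). The left block is at the top of the picture, and the vise handle starts at (270,340), behind the jaws.

Run:
```python
from h import *
P=np.array([onz("wrist",(200+a/3.5,140+b/3.5),.076) for a,b in ((175,177),(419,177),(415,470),(185,470))])
H=[onz("wrist",(200+a/3.5,140+b/3.5),.076) for a,b in ((298,246),(299,406))]
print(P.mean(0), (H[0]+H[1])/2)
for v in (P[2]-P[1],P[3]-P[0],H[1]-H[0]): print(np.degrees(np.arctan2(v[0],-v[1])))
p=P.mean(0);delta([p[0],p[1],.0488],-32)
# vise handle tip
for z in (.05,.1): print(onz("wrist",(270,340),z).round(3))
```

```text
[0.52806951 0.16107113 0.076     ] [0.5282007  0.16130027 0.076     ]
-31.311412363484784
-31.971780996396575
-31.855858607807434
clock 14.5 pos [0.528  0.1618 0.1479] yaw -32.13 tilt [-1.e-04  1.e-04 -1.e+00] w 0.0921 F [-0.55  0.35 -0.32]
tool delta cm [0.04 0.05 9.91] rotz -0.0023
[0.463 0.082 0.05 ]
[0.486 0.112 0.1  ]
```

```bash
python3 -m crank '[[[0,0.04,0.05,3,0,0,0],[0,0,0,3,0,0,0],[0,0,0,2.5,0,0,0],[0,0,0,1.4,0,0,0],[0,0,0,0,0,0,0]]]'
python3 -m crank '[[[0,0,0,0,0,0,0],[200,0,0,0,0,0,0],[255,0,0,0,0,0,0],[255,0,0,0,0,0,0],[255,0,0,0,0,0,0]]]'
python3 -m crank '[[[255,0,0,0,0,0,0],[255,0,0,0,0,0,0],[255,0,0,0,0,0,0],[255,0,0,0,0,0,0],[255,0,0,0,0,0,0]]]'
python3 -c "
from h import *
delta([.528,.161,.0488],-32)"
```

```text
clock: 15.12
eef_pos: [0.5275, 0.161, 0.0482]
tcp_rot: [[0.847, -0.532, -0.002], [-0.532, -0.847, -0.0], [-0.002, 0.001, -1.0]]
contact_force: [0.3, 0.3, 1.5]
grip_width: 0.0919
clock: 15.75
eef_pos: [0.5281, 0.1611, 0.049]
tcp_rot: [[0.847, -0.532, 0.0], [-0.532, -0.847, 0.0], [0.0, -0.0, -1.0]]
contact_force: [0.1, 0.2, 0.4]
grip_width: 0.0539
clock: 16.38
eef_pos: [0.5279, 0.1612, 0.0489]
tcp_rot: [[0.847, -0.532, -0.0], [-0.532, -0.847, 0.0], [-0.0, 0.0, -1.0]]
contact_force: [-1.8, 2.7, 2.5]
grip_width: 0.0448
clock 16.38 pos [0.5279 0.1612 0.0489] yaw -32.14 tilt [-5.e-04  1.e-04 -1.e+00] w 0.0448 F [-1.76  2.65  2.45]
tool delta cm [0.02 0.01 0.01] rotz -0.0025
```

```bash
python3 -m crank '[[[255,0,0,0,0,0,0],[255,0,0,-0.5,0,0,0],[255,0,0,-1.5,0,0,0],[255,0,0,-2,0,0,0],[255,0,0,-2,0,0,0]]]'
python3 -m crank '[[[255,0,0,-1,0,0,0],[255,0,0,0,0,0,0],[255,0,0,0,0,0,0],[255,0,0,0,0,0,0],[255,0,0,0,0,0,0]]]'
python3 -m crank '[[[255,0,0,0,0,0,0],[255,0,0,0,0,0,0],[255,0,0,0,0,0,0],[255,0,0,0,0,0,0],[255,0,0,0,0,0,0]]]'
python3 weigh.py
```

```text
clock: 17.0
eef_pos: [0.5284, 0.1609, 0.1103]
tcp_rot: [[0.847, -0.532, 0.001], [-0.532, -0.847, -0.0], [0.001, -0.0, -1.0]]
contact_force: [0.5, 0.8, -2.7]
grip_width: 0.0447
clock: 17.62
eef_pos: [0.5277, 0.1611, 0.1183]
tcp_rot: [[0.847, -0.532, -0.001], [-0.532, -0.847, -0.0], [-0.001, 0.001, -1.0]]
contact_force: [0.6, 1.0, -2.5]
grip_width: 0.0449
clock: 18.25
eef_pos: [0.5281, 0.1611, 0.1189]
tcp_rot: [[0.847, -0.532, 0.0], [-0.532, -0.847, 0.0], [0.0, -0.0, -1.0]]
contact_force: [-0.2, 1.0, -3.0]
grip_width: 0.0449
[[-2.100e-01 -1.000e-02 -2.980e+00 -3.950e+01 -3.049e+01  1.200e-01]
 [ 6.000e-02  2.900e-01 -1.920e+00 -3.950e+01 -3.049e+01  1.200e-01]
 [ 3.200e-01 -2.200e-01 -3.470e+00 -3.950e+01 -3.049e+01  1.200e-01]
 [-8.400e-01 -5.400e-01 -2.300e+00 -3.950e+01 -3.049e+01  1.200e-01]
 [ 7.700e-01  2.100e-01 -3.400e+00 -3.950e+01 -3.049e+01  1.200e-01]
 [ 3.700e-01  2.600e-01 -2.930e+00 -3.950e+01 -3.049e+01  1.200e-01]]
[ 7.8000e-02 -1.0000e-03 -2.8320e+00 -3.9499e+01 -3.0493e+01  1.1900e-01]
```

The right block reads 2.8 N (0.29 kg) against 5.7 N (0.58 kg) on the left, so the left is heavier. I'll stand the right one back down.

```bash
python3 -m crank '[[[255,0,0,2.5,0,0,0],[255,0,0,2.5,0,0,0],[255,0,0,1.2,0,0,0],[255,0,0,0.5,0,0,0],[255,0,0,0.3,0,0,0]]]'
python3 -m crank '[[[255,0,0,0.05,0,0,0],[255,0,0,0.05,0,0,0],[255,0,0,0,0,0,0],[255,0,0,0,0,0,0],[255,0,0,0,0,0,0]]]'
```

```text
clock: 19.18
eef_pos: [0.5287, 0.1612, 0.0494]
tcp_rot: [[0.847, -0.532, 0.001], [-0.532, -0.847, 0.0], [0.001, -0.001, -1.0]]
contact_force: [-0.3, -0.3, -2.6]
grip_width: 0.0449
clock: 19.8
eef_pos: [0.5287, 0.1612, 0.0489]
tcp_rot: [[0.847, -0.532, 0.001], [-0.532, -0.847, 0.0], [0.001, -0.001, -1.0]]
contact_force: [-1.7, -0.9, 6.3]
grip_width: 0.0446
```

```bash
python3 -m crank '[[[255,0,0,-0.05,0,0,0],[0,0,0,0,0,0,0],[0,0,0,0,0,0,0],[0,0,0,0,0,0,0],[0,0,0,0,0,0,0]]]'
python3 -m crank '[[[0,0,0,0,0,0,0],[0,0,0,-1,0,0,0],[0,0,0,-2,0,0,0],[0,0,0,-3,0,0,0],[0,0,0,-4,0,0,0]]]'
python3 -m crank '[[[0,0,0,0,0,0,-0.13],[0,0,0,0,0,0,-0.13],[0,0,-4.1,0,0,0,0],[0,0,-4.1,0,0,0,0],[0,0,-4.1,0,0,0,0]]]'
python3 -m crank '[[[0,0,0,0,0,0,0],[0,0,0,0,0,0,0],[0,0,0,0,0,0,0],[0,0,0,0,0,0,0],[0,0,0,0,0,0,0]]]'
python3 - <<'E'
from h import *
delta([.5643,.2792,.0487],-17.2)
im=optics.capture("wrist");cv2.imwrite("pics/w6.png",im[:,:,::-1])
cv2.imwrite("pics/s6.png",cv2.resize(optics.capture("side")[110:290,180:380],None,fx=3,fy=3,interpolation=cv2.INTER_CUBIC)[:,:,::-1])
E
```

```text
clock: 20.42
eef_pos: [0.5281, 0.1611, 0.0483]
tcp_rot: [[0.847, -0.532, -0.0], [-0.532, -0.847, 0.0], [-0.0, 0.0, -1.0]]
contact_force: [-0.3, -0.2, 0.6]
grip_width: 0.0823
clock: 21.05
eef_pos: [0.5275, 0.161, 0.1493]
tcp_rot: [[0.847, -0.532, -0.001], [-0.532, -0.847, -0.0], [-0.001, 0.001, -1.0]]
contact_force: [0.5, 0.5, -0.1]
grip_width: 0.0917
clock: 21.68
eef_pos: [0.5652, 0.2798, 0.1494]
tcp_rot: [[0.955, -0.297, 0.001], [-0.297, -0.955, 0.0], [0.001, -0.001, -1.0]]
contact_force: [0.2, -0.0, 0.0]
grip_width: 0.0918
clock: 22.3
eef_pos: [0.5646, 0.278, 0.1485]
tcp_rot: [[0.955, -0.297, 0.0], [-0.297, -0.955, -0.0], [0.0, 0.0, -1.0]]
contact_force: [0.7, -0.2, -0.3]
grip_width: 0.0919
clock 22.3 pos [0.5646 0.278  0.1485] yaw -17.29 tilt [ 0.  0. -1.] w 0.0919 F [ 0.68 -0.15 -0.25]
tool delta cm [-0.06 -0.1   9.98] rotz -0.0015
```

View pics/w6.png

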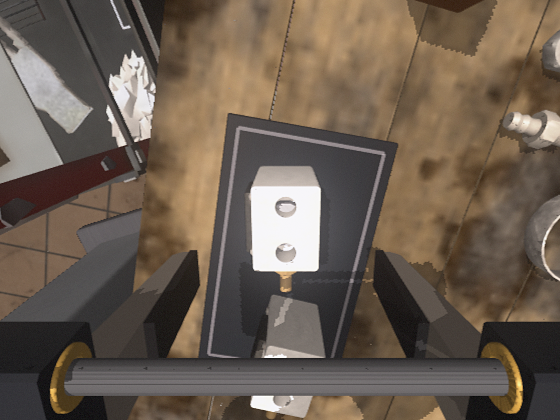

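View pics/s6.png

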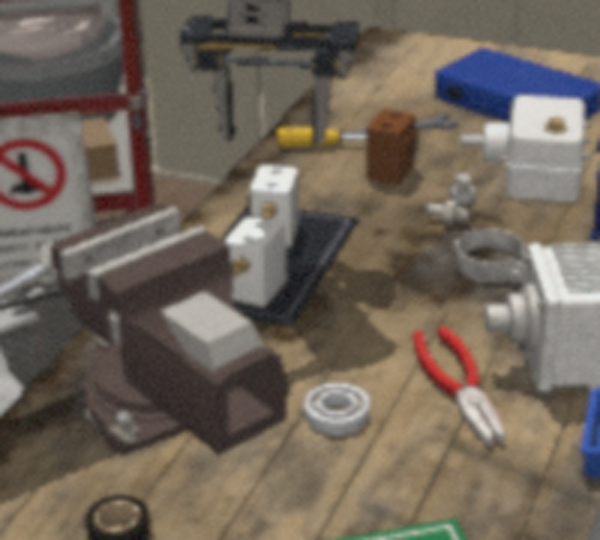

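Both blocks stand on the mat: the left at (285,230) below the jaws, and the right at (285,350), released. Descending to regrip the left block.

```bash
python3 -m crank '[[[0,-0.03,-0.1,3,0,0,0],[0,0,0,3,0,0,0],[0,0,0,2.5,0,0,0],[0,0,0,1.4,0,0,0],[0,0,0,0,0,0,0]]]'
python3 -m crank '[[[0,0,0,0,0,0,0],[200,0,0,0,0,0,0],[255,0,0,0,0,0,0],[255,0,0,0,0,0,0],[255,0,0,0,0,0,0]]]'
python3 -m crank '[[[255,0,0,0,0,0,0],[255,0,0,0,0,0,0],[255,0,0,0,0,0,0],[255,0,0,0,0,0,0],[255,0,0,0,0,0,0]]]'
python3 -m crank '[[[255,0,0,-1,0,0,0],[255,0,0,-2.5,0,0,0],[255,0,0,-4,0,0,0],[255,0,0,-5,0,0,0],[255,0,0,-5,0,0,0]]]'
python3 -m crank '[[[255,0,0,-5,0,0,0],[255,0,0,-3.5,0,0,0],[255,0,0,-1.5,0,0,0],[255,0,0,0,0,0,0],[255,0,0,0,0,0,0]]]'
python3 - <<'E'
from h import *
delta([.593,-.318,.30],-17.2)
# green mat centre from white border/green pixels
for n,im in (("top",optics.capture("top")),("side",optics.capture("side"))):
    hsv=cv2.cvtColor(im,cv2.COLOR_RGB2HSV);m=cv2.inRange(hsv,(55,120,50),(85,255,200))
    k,l,st,ce=cv2.connectedComponentsWithStats(m)
    e=proj(n,(.593,-.318,.004))[0]
    for i in range(1,k):
        if st[i,4]>300: print(n,ce[i],st[i],onz(n,ce[i],.004).round(4))
cv2.imwrite("pics/s7.png",im[:,:,::-1])
E
```

```text
clock: 23.02
eef_pos: [0.5639, 0.2794, 0.0485]
tcp_rot: [[0.955, -0.296, -0.002], [-0.296, -0.955, -0.001], [-0.002, 0.001, -1.0]]
contact_force: [0.2, -0.3, 0.1]
grip_width: 0.0919
clock: 23.65
eef_pos: [0.5646, 0.2796, 0.0495]
tcp_rot: [[0.955, -0.296, 0.0], [-0.296, -0.955, 0.0], [0.0, -0.0, -1.0]]
contact_force: [0.1, -0.9, -0.2]
grip_width: 0.0541
clock: 24.28
eef_pos: [0.5646, 0.2796, 0.0494]
tcp_rot: [[0.955, -0.296, 0.0], [-0.296, -0.955, -0.0], [0.0, -0.0, -1.0]]
contact_force: [-0.4, -0.8, -0.1]
grip_width: 0.045
clock: 24.9
eef_pos: [0.5635, 0.2794, 0.225]
tcp_rot: [[0.955, -0.296, -0.003], [-0.296, -0.955, -0.001], [-0.002, 0.001, -1.0]]
contact_force: [1.0, 0.3, -5.4]
grip_width: 0.0447
clock: 25.52
eef_pos: [0.5636, 0.2793, 0.3215]
tcp_rot: [[0.955, -0.296, -0.005], [-0.296, -0.955, -0.001], [-0.004, 0.003, -1.0]]
contact_force: [0.3, 0.5, -5.7]
grip_width: 0.0447
clock 25.52 pos [0.5636 0.2793 0.3215] yaw -17.25 tilt [-0.004   0.0026 -1.    ] w 0.0447 F [ 0.26  0.5  -5.73]
tool delta cm [20.53 56.17  2.22] rotz -0.0008
top [238.81990521  18.11611374] [213   1  42  31 422] [1.2911 0.1423 0.004 ]
top [381.21230769 140.17230769] [367 122  28  30 325] [ 0.7901 -0.3702  0.004 ]
top [371.78108108 194.40540541] [ 353  176   39   37 1110] [ 0.5892 -0.3235  0.004 ]
side [312.95079086 308.03339192] [ 284  287   61   43 1707] [ 0.5895 -0.3219  0.004 ]
```

View pics/s7.png

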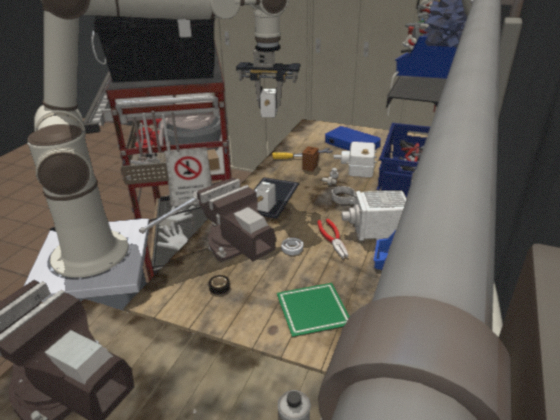

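```bash
python3 -m crank '[[[255,0.6,1.7,0,0,0,0],[255,1.0,2.85,0,0,0,0],[255,1.42,3.97,0,0,0,0],[255,1.62,4.54,0,0,0,0],[255,1.62,4.54,0,0,0,0]]]'
python3 -m crank '[[[255,1.62,4.54,0,0,0,0],[255,1.62,4.54,0,0,0,0],[255,1.62,4.54,0,0,0,0],[255,1.62,4.54,0,0,0,0],[255,1.62,4.54,0,0,0,0]]]'
python3 -m crank '[[[255,1.62,4.54,0,0,0,0],[255,1.62,4.54,0,0,0,0],[255,1.2,3.4,0,0,0,0],[255,0.8,2.27,0,0,0,0],[255,0.6,1.7,0,0,0,0]]]'
python3 -m crank '[[[255,0,0,0,0,0,0],[255,0,0,1,0,0,0],[255,0,0,2,0,0,0],[255,0,0,2,0,0,0],[255,0,0,2,0,0,0]]]'
python3 -c "
from h import *
delta([.5893,-.3225,.19],-17.2)"
```

```text
clock: 26.25
eef_pos: [0.5717, 0.0904, 0.324]
tcp_rot: [[0.955, -0.297, -0.0], [-0.297, -0.955, -0.001], [-0.0, 0.001, -1.0]]
contact_force: [0.4, -1.0, -5.9]
grip_width: 0.0448
clock: 26.88
eef_pos: [0.5813, -0.1504, 0.3241]
tcp_rot: [[0.955, -0.297, -0.001], [-0.297, -0.955, -0.0], [-0.0, 0.0, -1.0]]
contact_force: [0.4, -0.2, -5.9]
grip_width: 0.0449
clock: 27.5
eef_pos: [0.5882, -0.3242, 0.3238]
tcp_rot: [[0.955, -0.298, -0.001], [-0.298, -0.955, 0.0], [-0.001, -0.0, -1.0]]
contact_force: [-0.1, 0.5, -6.4]
grip_width: 0.0449
clock: 28.12
eef_pos: [0.5889, -0.3215, 0.252]
tcp_rot: [[0.955, -0.296, -0.002], [-0.296, -0.955, 0.001], [-0.002, -0.001, -1.0]]
contact_force: [-0.4, -0.3, -6.5]
grip_width: 0.0445
clock 28.12 pos [ 0.5889 -0.3215  0.252 ] yaw -17.21 tilt [-1.8e-03 -7.0e-04 -1.0e+00] w 0.0445 F [-0.43 -0.25 -6.54]
tool delta cm [0.08 0.09 6.2 ] rotz -0.0002
```

```bash
python3 -m crank '[[[255,0,0.05,2,0,0,0],[255,0,0.05,2,0,0,0],[255,0,0,1.5,0,0,0],[255,0,0,0.8,0,0,0],[255,0,0,0,0,0,0]]]'
python3 -m crank '[[[255,0,0,0,0,0,0],[255,0,0,0,0,0,0],[255,0,0,0,0,0,0],[255,0,0,0,0,0,0],[255,0,0,0,0,0,0]]]'
python3 -m crank '[[[255,0,0,0,0,0,0],[255,0,0,0,0,0,0],[255,0,0,0,0,0,0],[255,0,0,0,0,0,0],[255,0,0,0,0,0,0]]]'
python3 - <<'E'
from h import *
delta([.5893,-.3225,.19],-17.2);print(readout.state()["dq"].round(4))
for n in ("side","top","wrist"): cv2.imwrite(f"pics/{n}9.png",optics.capture(n)[:,:,::-1])
E
```

```text
clock: 28.75
eef_pos: [0.5888, -0.3231, 0.1909]
tcp_rot: [[0.955, -0.297, -0.001], [-0.297, -0.955, 0.0], [-0.001, -0.0, -1.0]]
contact_force: [0.3, -0.7, -6.1]
grip_width: 0.0448
clock: 29.38
eef_pos: [0.589, -0.3232, 0.1914]
tcp_rot: [[0.955, -0.296, 0.0], [-0.296, -0.955, -0.0], [0.0, 0.0, -1.0]]
contact_force: [-0.0, -1.0, -6.3]
grip_width: 0.0449
clock: 30.0
eef_pos: [0.5889, -0.3232, 0.1914]
tcp_rot: [[0.955, -0.296, 0.0], [-0.296, -0.955, -0.0], [0.0, 0.0, -1.0]]
contact_force: [0.6, 0.3, -6.1]
grip_width: 0.0447
clock 30.0 pos [ 0.5889 -0.3232  0.1914] yaw -17.25 tilt [ 0.  0. -1.] w 0.0447 F [ 0.62  0.33 -6.12]
tool delta cm [ 0.01 -0.08  0.14] rotz -0.0008
[-0.0009  0.0012  0.0011  0.0019 -0.     -0.0012]
```

View pics/side9.png

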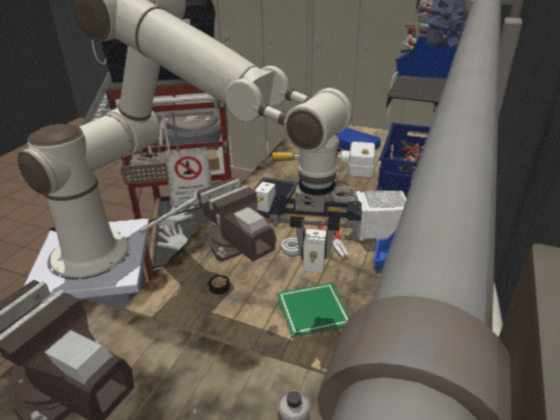

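View pics/wrist9.png

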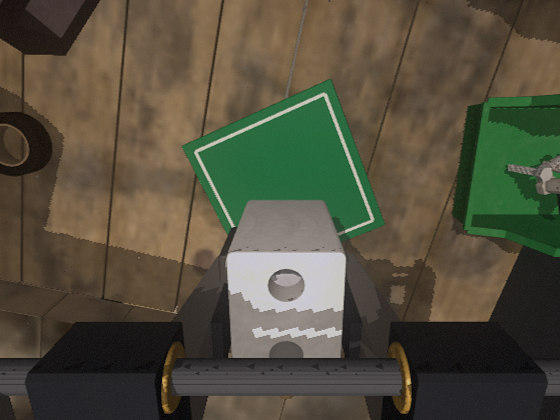

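View pics/top9.png

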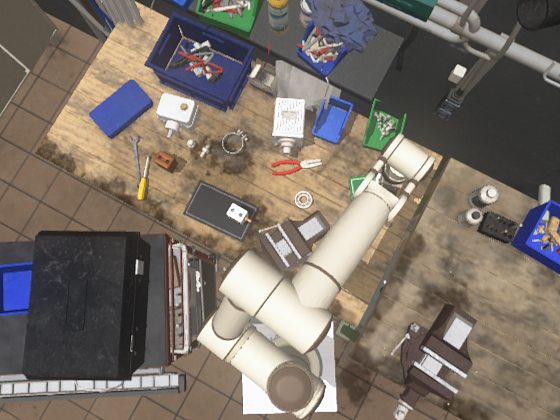

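The side view shows the block held upright at (315,248), above the green mat at (313,308). The top view shows the lighter block standing on the dark mat at (237,212), with the bearing, pliers and tape where they were. Handing in.

```bash
python3 -c "
from rig import hand_in
print(hand_in())"
```

```text
the job is handed in; nothing more can be done
None
```

The left block is the heavier one, and the arm ended holding it upright and still above the middle of the green mat. I handed the job in just after 30 s of the 67 s allowed.

- **Weighing:** I lifted the left block about 7 cm, read about 5.7 N (0.58 kg), and stood it back on the mat. The right block then read about 2.8 N (0.29 kg) and was stood back and released.
- **Final pose:** I regripped the left block and carried it to x = 0.589, y = -0.323, about 1 mm from the measured mat centre. Its underside is about 14 cm above the mat surface, tool tilt reads zero and joint speeds were near zero. It read about 6.1 N at the end, which still fits the heavy block.
- **Height reading:** "About 15 cm above" could mean the block's underside or its middle. I took the underside and set it slightly low as a hedge, so the block's middle is about 18 cm above the mat.
- **Surroundings:** In the last side and top pictures the right block stands released on the dark mat. The bearing and pliers are where they were, and so is the tape, which shows only in the side and wrist views. I checked these by eye and did not remeasure them.
- **One disagreement:** Setting the left block back down, the wrist still carried its full weight at the original grasp height. I lowered in 0.5 mm steps until the mat took the load (about 8 N up) before releasing.

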